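# Nest the matching dessert cups

### The job

Clear up the small steel dessert cups: three of the four are the same round stacking kind. Nest the two round ones from the worktop one after the other into the round one on the wooden chopping board, each fully home, so that one upright stack of three stands where that cup stands now; leave the square cup, which does not fit, standing where it is.

Things in the scene. Friction and masses are not known exactly. Their poses are not given: they have to be found in the camera images.
- base_cup_band (a point): Receiving cup, round steel, 66 mm tall: an upright band 58 mm across and 36 mm tall on a foot 30 mm tall, narrowing from 49 mm below the band to 38 mm at the underside. Mouth 53 mm across, 32 mm deep. Point: on the axis, mid-band, 50 mm above the underside, 16 mm below the rim; z up. Loose, 0.13 kg, on a fixed wooden chopping board 260 x 180 x 12 mm on the robot's left.
- cup_1_band (a point): First round cup to nest, identical to the receiving cup, point likewise mid-band (50 mm above its underside, z up; yaw does not matter); loose on the worktop, 0.13 kg. Grip it by the band. Fully home, its foot is inside the cup below and its band rests on that cup's rim, 36 mm higher than that cup, with 2 mm sideways play; fingers over 36 mm below its rim would meet the cup below.
- cup_2_band (a point): Second round cup to nest, identical to the first (58 mm across, 66 mm tall, 0.13 kg), loose on the worktop. Point mid-band on its axis, 50 mm above its underside, z up. The two may be nested in either order.
- square_cup_band (a point): The odd one, to be left alone: steel cup of the same height (66 mm) but square, 52 x 52 mm, with a square foot 40 mm wide and 30 mm tall. This point is on its axis, 50 mm above its underside. It stands among the round ones at any of the same three places.

How it is judged:
By the outcome, as a careful person would: the job done as asked, in the order asked, and still so for the second after the job is handed in, with the robot touching nothing.
It also fails if it takes over 54 s, if anything falls off the work surface, if the arm or the gripper's body presses on something with over 40 N, if the wrist force passes 120 N, or if a joint passes its speed limit or range.

### The arm

A 6-joint arm with a two-finger parallel gripper is mounted at the origin on the work surface. World frame = base frame: x ahead of the robot, y to its left, z up, the work surface at z = 0. Lengths are in m, angles in rad, forces in N, time in s.
With the tool pointing down it reaches from about 0.425 to 0.95 m from the base axis. Payload 3.5 kg.
Tool frame: the origin (TCP) lies on the centre line of the jaws, within the pads' length; the fingertips stand 25 mm ahead of it and the grasp point (between the pads) lies 6 mm ahead of it (ctrl.finger_overhang is the distance from the TCP to the fingertips, in m); z points along the fingers, y is the line along which they close (so a half turn about z gives the same grasp; the last joint's range is limited). The gripper opens to 85 mm and grips with 20 to 120 N. Pads are 22 mm wide; open, the fingers measure 114 mm over their backs; the gripper's body (76 mm by 85 mm) begins 54 mm behind the grasp point. The pads swing forward as they close: fully open they stand 13 mm farther back than shut.
Start: joints at [-1.378, 0.286, 1.577, -0, 1.279, -0.15], TCP at [0.227, -0.636, 0.256] pointing down, gripper open.
Joint ranges: [-2.77, 2.77], [-0.9, 2.22], [0.21, 2.48], [-1.53, 4.67], [0.24, 2.81], [-2.84, 2.84]. Speed limits (rad/s): [2.79, 2.79, 3.14, 3.14, 3.14, 3.14].

### API

Orientations are given as a unit quaternion [x, y, z, w].
In Python, from plant import get_state, imaging, job, ctrl gives the robot as it stands.
- The arm moves only by the tool jog_arm, never from a script. Its argument "increments" is a list of rows, each an object of numbers: "dx", "dy", "dz": the shift along the world's x, y, z each as a share of 12 cm, from -1 to 1; "ax", "ay", "az": the turn, a rotation vector about the world's x, y, z each as a share of pi/2 rad, from -1 to 1; "gripper": the gripper command: -1 is shut, 1 is fully open, values between are in proportion. A call has 1 to 10 rows; each row is the pose to reach, as a shift and turn from the pose commanded when the call began; what a row does not reach only later rows make up. A row lasts 1/10 s, in which the tool goes at most 50 mm and 8.59 degrees, less where a joint would pass 70% of its speed; a pose out of reach is approached as far as the arm can. A call with a number of a shift or a turn outside -1 to 1 is refused whole. A call with a gripper value outside its range is refused whole. The fingers move at their own pace and stop on an object; "force" is the grip in N (left out, the last holds). Time passes only in rows, so rows that repeat a pose let the fingers close. It gives the time, the measured TCP pose, the force, the opening and the grip force at its end, in the units of the state.
- get_state(): the state, without advancing time (a new reading comes with each control period).
- imaging.read_camera(name): name is "scene" or "top"; returns a dict with "frame" (420x560x3 uint8, blue, green, red), "depth" (420x560 float32, m along the optical axis (not along the pixel's ray), 0 where there is no reading), "camera_matrix" (3x3 intrinsics, pixels), "dist" ([k1, k2, p1, p2, k3] as OpenCV has them; the pictures are not rectified), "extrinsics" (4x4, takes a point from camera to world coordinates). Camera axes: x right, y up, looking along -z (the intrinsics and any distortion apply to the point x, -y, -z); pixel columns grow to the right and rows downward; lengths in m; the calibration is good to about 2 mm. A picture is of the moment at which its call begins.
- job.sign_off(): hands the job in; it is judged then, once.
The state is a dict: "time": time; "qpos": joint angles; "dq": joint speeds; "joint_efforts": joint torques, N m; "eef_pos": TCP position; "tcp_rot": TCP orientation; "contact_force": force on the tool from outside, world axes, zero at the start; "wrist_torque": the same for the moment, N m; "opening": opening from 0.0 (shut) to 1.0 (fully open); "finger_force": force on a finger pad.
Only numpy, scipy, OpenCV 4.12 (cv2) and the standard library are available. Lean on these libraries where they do the work, as an engineer would, in place of code of your own. Each camera call takes 0.05 s, during which the arm holds its last target. There are 200 camera calls.

## Working session

There is one attempt and no reset: what is moved stays moved. The work goes in short steps, Python scripts to look and compute and a tool call to move; the robot and the scene stay as the last step left them, time stands still between calls to the robot, and variables do not carry over. Pictures are saved under pics/ and viewed, at most 10 in all, crops included, and the job is handed in when it is done.

Besides the shell and the picture viewer there is one more tool, called after "Call:" in YAML: its name, and indented under it one key for each argument. jog_arm: Moves the arm, as the interface text tells. Shift numbers are shares of 12 cm and turn numbers shares of pi/2 rad, none past 1 either way. Its arguments: {"type":"object","properties":{"increments":{"type":"array"},"force":{"type":"number"}},"required":["increments"]}

```bash
mkdir -p pics; cat > h.py <<'E'
import numpy as np, cv2
from plant import get_state, imaging, job, ctrl
def cloud(c):
    K=c["camera_matrix"];d=c["depth"];h,w=d.shape
    uv=np.stack(np.meshgrid(np.arange(w),np.arange(h)),-1).reshape(-1,1,2).astype(float)
    n=cv2.undistortPoints(uv,K,np.array(c["dist"],float)).reshape(h,w,2)
    P=np.stack([n[...,0]*d,-n[...,1]*d,-d,np.ones_like(d)],-1)@np.array(c["extrinsics"]).T
    return P[...,:3]
def ray(c,uv,z):
    n=cv2.undistortPoints(np.array(uv,float).reshape(-1,1,2),c["camera_matrix"],np.array(c["dist"],float)).reshape(-1,2)
    E=np.array(c["extrinsics"]);d=np.c_[n[:,0],-n[:,1],-np.ones(len(n))]@E[:3,:3].T
    return E[:3,3]+d*((z-E[2,3])/d[:,2])[:,None]
E
python3 - <<'E'
from h import *
s=get_state();print(s)
for n in("top","scene"):
    c=imaging.read_camera(n);cv2.imwrite(f"pics/{n}0.png",c["frame"]);np.save(n+"0.npy",c,allow_pickle=True)
    print(n,c["camera_matrix"],c["dist"],c["extrinsics"])
    P=cloud(c);m=((P[...,2]>.045)&(P[...,2]<.1)&(c["depth"]>0)).astype(np.uint8)
    k,l,st,ce=cv2.connectedComponentsWithStats(m)
    for i in range(1,k):
        if st[i,4]>60: 
            q=P[l==i];print(st[i],q.min(0).round(3),q.max(0).round(3))
E
```

```text
{'time': 0.0, 'qpos': array([-1.37796794e+00,  2.87233150e-01,  1.57819155e+00, -1.19572469e-05,
        1.27862095e+00, -1.49966329e-01]), 'dq': array([ 1.12963232e-04,  1.41362494e-04, -9.20981242e-04, -8.65061417e-04,
        7.31588576e-04, -4.68830565e-05]), 'joint_efforts': array([ 6.58942936e-04, -4.05981016e+01, -2.92623550e+01, -7.29238195e-05,
        5.66245973e-03,  5.13968942e-06]), 'eef_pos': array([ 0.22681019, -0.63510681,  0.25489425]), 'tcp_rot': array([ 9.85346361e-01,  1.70560971e-01, -3.20049443e-05, -1.22609506e-03]), 'contact_force': array([ 8.30431080e-01, -3.07821701e-01, -5.24758592e-04]), 'wrist_torque': array([-0.00540417, -0.04219049,  0.03153069]), 'finger_force': 0.0, 'opening': 1.001660810573139}
top [[465.84375375   0.         285.85370966]
 [  0.         465.84375375 201.26761363]
 [  0.           0.           1.        ]] [-0.01707825  0.          0.          0.          0.        ] [[-0.01436095  0.99363176 -0.11175727  0.46864444]
 [-0.99985386 -0.01530713 -0.00761292 -0.05082076]
 [-0.00927512  0.11163161  0.99370637  0.79898611]
 [ 0.          0
[... 959 characters left out ...]
8144  0.51806189  0.85521016  0.77179853]
 [ 0.          0.          0.          1.        ]]
[ 399    8   79   37 1426] [0.528 0.575 0.045] [0.725 0.668 0.1  ]
[ 389   29   88   53 1501] [0.527 0.451 0.045] [0.736 0.562 0.1  ]
[  60   86   59   44 1033] [-0.025 -0.063  0.045] [0.064 0.049 0.1  ]
[ 445   97   90  115 2939] [0.739 0.154 0.045] [0.934 0.43  0.094]
[287 129  27  31 621] [0.458 0.091 0.045] [0.513 0.149 0.082]
[224 194  31  31 399] [ 0.425 -0.103  0.045] [ 0.484 -0.045  0.068]
[303 229  39  40 484] [ 0.601 -0.112  0.045] [ 0.667 -0.041  0.068]
[ 385  233  104   96 2408] [ 0.746 -0.132  0.045] [0.924 0.049 0.078]
[178 309  37  37 422] [ 0.486 -0.335  0.045] [ 0.544 -0.278  0.068]
```

View pics/top0.png

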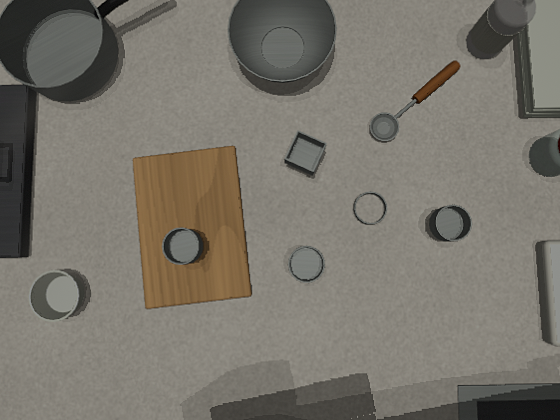

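View pics/scene0.png

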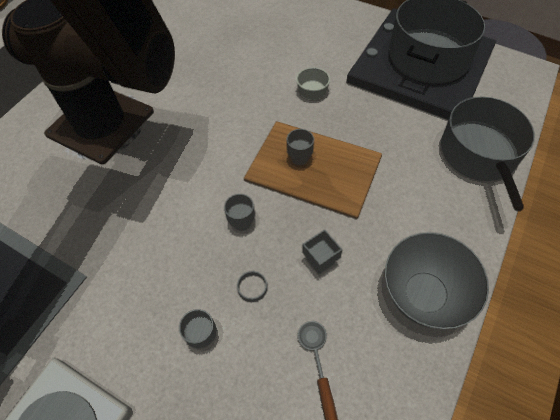

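The top view shows the round cups at about (184,246) on the board, (307,264) and (450,222) on the worktop. The square one is at (305,154), and a thin ring lies at (370,208). The scene view agrees: round cups at (300,147), (240,212) and (199,329), square cup at (321,252).

```bash
cat >> h.py <<'E'
from scipy.optimize import least_squares
def rim(c,guess,z,r=.04):
    """circle fit of outer rim (radius 29 mm) at rim height z"""
    P=cloud(c).reshape(-1,3);q=P[(np.hypot(*(P[:,:2]-guess).T)<r)&(abs(P[:,2]-z)<.006)]
    if len(q)<15: return None,len(q)
    h=cv2.convexHull(q[:,:2].astype(np.float32))[:,0].astype(float)
    f=least_squares(lambda p:np.hypot(*(h-p).T)-.029,guess,loss="soft_l1",f_scale=.001)
    return f.x.round(4),len(q),np.abs(f.fun).mean().round(4),q[:,2].max().round(4)
E
python3 - <<'E'
from h import *
print(ctrl.finger_overhang)
for n in("top","scene"):
    c=np.load(n+"0.npy",allow_pickle=True).item()
    for g,z in (((.483,.119),.078),((.453,-.075),.066),((.513,-.307),.066),((.632,-.077),.066)): print(n,rim(c,np.array(g),z))
E
```

```text
0.025
top (array([0.4829, 0.1194]), 235, np.float64(0.0007), np.float64(0.0819))
top (array([ 0.452 , -0.0749]), 190, np.float64(0.0006), np.float64(0.0708))
top (array([ 0.5131, -0.3078]), 266, np.float64(0.0003), np.float64(0.0703))
top (array([ 0.6317, -0.0754]), 255, np.float64(0.0041), np.float64(0.0705))
scene (array([0.4849, 0.12  ]), 147, np.float64(0.001), np.float64(0.0815))
scene (array([ 0.4547, -0.0741]), 173, np.float64(0.0005), np.float64(0.0677))
scene (array([ 0.5144, -0.3066]), 213, np.float64(0.0004), np.float64(0.0683))
scene (array([ 0.6338, -0.079 ]), 229, np.float64(0.0039), np.float64(0.0681))
```

Call:
jog_arm:
  increments:
    - {"dx": 0.27, "dy": 0.3, "gripper": 1}
    - {"dx": 0.53, "dy": 0.6, "gripper": 1}
    - {"dx": 0.8, "dy": 0.92, "gripper": 1}
  force: 40

```text
$.increments[0]: bad value
```

Call:
jog_arm:
  increments:
    - {"dx": 0.27, "dy": 0.3, "gripper": 1}
    - {"dx": 0.53, "dy": 0.6, "gripper": 1}
    - {"dx": 0.8, "dy": 0.92, "gripper": 1}

```text
$.increments[0]: bad value
```

Call:
jog_arm:
  increments:
    - {"dx": 0.27, "dy": 0.3, "gripper": 1}
    - {"dx": 0.53, "dy": 0.6, "gripper": 1}
    - {"dx": 0.79, "dy": 0.9, "gripper": 1}
    - {"dx": 0.79, "dy": 0.9, "gripper": 1}
    - {"dx": 0.79, "dy": 0.9, "gripper": 1}

```text
$.increments[0]: bad value
```

Call:
jog_arm:
  increments:
    - {"dx": 0.27, "dy": 0.3, "dz": 0, "ax": 0, "ay": 0, "az": 0, "gripper": 1}
    - {"dx": 0.53, "dy": 0.6, "dz": 0, "ax": 0, "ay": 0, "az": 0, "gripper": 1}
    - {"dx": 0.8, "dy": 0.92, "dz": 0, "ax": 0, "ay": 0, "az": 0, "gripper": 1}
  force: 40

```text
time: 0.4
eef_pos: [0.3231, -0.5243, 0.2555]
tcp_rot: [0.985, 0.17, -0.0, -0.001]
contact_force: [1.5, -0.0, 0.8]
opening: 1.003
finger_force: 0.0
```

Call:
jog_arm:
  increments:
    - {"dx": 0.27, "dy": 0.3, "dz": 0, "ax": 0, "ay": 0, "az": 0, "gripper": 1}
    - {"dx": 0.53, "dy": 0.6, "dz": 0, "ax": 0, "ay": 0, "az": 0, "gripper": 1}
    - {"dx": 0.8, "dy": 0.92, "dz": 0, "ax": 0, "ay": 0, "az": 0, "gripper": 1}

```text
time: 0.7
eef_pos: [0.4194, -0.4135, 0.2558]
tcp_rot: [0.985, 0.17, -0.0, -0.0]
contact_force: [0.6, -0.3, 1.0]
opening: 1.003
finger_force: 0.0
```

Call:
jog_arm:
  increments:
    - {"dx": 0.27, "dy": 0.3, "dz": 0, "ax": 0, "ay": 0, "az": 0, "gripper": 1}
    - {"dx": 0.53, "dy": 0.6, "dz": 0, "ax": 0, "ay": 0, "az": 0, "gripper": 1}
    - {"dx": 0.79, "dy": 0.9, "dz": 0, "ax": 0, "ay": 0, "az": 0, "gripper": 1}
    - {"dx": 0.79, "dy": 0.9, "dz": -0.3, "ax": 0, "ay": 0, "az": 0, "gripper": 1}
    - {"dx": 0.79, "dy": 0.9, "dz": -0.6, "ax": 0, "ay": 0, "az": 0, "gripper": 1}
    - {"dx": 0.79, "dy": 0.9, "dz": -0.6, "ax": 0, "ay": 0, "az": 0, "gripper": 1}

```text
time: 1.3
eef_pos: [0.5106, -0.3041, 0.1776]
tcp_rot: [0.985, 0.171, -0.004, -0.005]
contact_force: [-0.5, 0.2, -0.8]
opening: 0.998
finger_force: 0.0
```

```bash
python3 - <<'E'
from h import *
c=imaging.read_camera("scene");c=imaging.read_camera("top")
s=get_state();print(s["eef_pos"],s["tcp_rot"],s["dq"].round(3))
E
```

```text
[ 0.51298469 -0.30703     0.18375944] [ 9.85357443e-01  1.70497647e-01 -7.19767034e-04 -8.62550837e-04] [-0.01  -0.034 -0.053 -0.001 -0.007 -0.002]
```

Call:
jog_arm:
  increments:
    - {"dx": 0, "dy": 0, "dz": -0.25, "ax": 0, "ay": 0, "az": 0, "gripper": 1}
    - {"dx": 0, "dy": 0, "dz": -0.5, "ax": 0, "ay": 0, "az": 0, "gripper": 1}
    - {"dx": 0, "dy": 0, "dz": -0.7, "ax": 0, "ay": 0, "az": 0, "gripper": 1}
    - {"dx": 0, "dy": 0, "dz": -0.85, "ax": 0, "ay": 0, "az": 0, "gripper": 1}
    - {"dx": 0, "dy": 0, "dz": -0.95, "ax": 0, "ay": 0, "az": 0, "gripper": 1}
    - {"dx": 0, "dy": 0, "dz": -1, "ax": 0, "ay": 0, "az": 0, "gripper": 1}
    - {"dx": 0, "dy": 0, "dz": -1, "ax": 0, "ay": 0, "az": 0, "gripper": 1}

```text
time: 2.1
eef_pos: [0.5137, -0.3079, 0.065]
tcp_rot: [0.985, 0.17, 0.0, 0.0]
contact_force: [-0.5, -0.2, -0.5]
opening: 1.0
finger_force: 0.0
```

Call:
jog_arm:
  increments:
    - {"dx": 0, "dy": 0, "dz": -0.05, "ax": 0, "ay": 0, "az": 0, "gripper": 0.5}
    - {"dx": 0, "dy": 0, "dz": -0.05, "ax": 0, "ay": 0, "az": 0, "gripper": 0.4}
    - {"dx": 0, "dy": 0, "dz": -0.05, "ax": 0, "ay": 0, "az": 0, "gripper": 0.3}
    - {"dx": 0, "dy": 0, "dz": -0.05, "ax": 0, "ay": 0, "az": 0, "gripper": 0.2}
    - {"dx": 0, "dy": 0, "dz": -0.05, "ax": 0, "ay": 0, "az": 0, "gripper": 0}
    - {"dx": 0, "dy": 0, "dz": -0.05, "ax": 0, "ay": 0, "az": 0, "gripper": -1}
    - {"dx": 0, "dy": 0, "dz": -0.05, "ax": 0, "ay": 0, "az": 0, "gripper": -1}
    - {"dx": 0, "dy": 0, "dz": -0.05, "ax": 0, "ay": 0, "az": 0, "gripper": -1}

```text
time: 2.9
eef_pos: [0.5139, -0.3076, 0.0591]
tcp_rot: [0.985, 0.171, 0.0, 0.0]
contact_force: [-0.4, 1.1, 5.1]
opening: 0.672
finger_force: 43.4
```

Call:
jog_arm:
  increments:
    - {"dx": 0, "dy": 0, "dz": 0.1, "ax": 0, "ay": 0, "az": 0, "gripper": -1}
    - {"dx": 0, "dy": 0, "dz": 0.3, "ax": 0, "ay": 0, "az": 0, "gripper": -1}
    - {"dx": 0, "dy": 0, "dz": 0.55, "ax": 0, "ay": 0, "az": 0, "gripper": -1}
    - {"dx": 0, "dy": 0.1, "dz": 0.8, "ax": 0, "ay": 0, "az": 0, "gripper": -1}
    - {"dx": 0, "dy": 0.3, "dz": 1, "ax": 0, "ay": 0, "az": 0, "gripper": -1}
    - {"dx": 0, "dy": 0.55, "dz": 1, "ax": 0, "ay": 0, "az": 0, "gripper": -1}

```text
time: 3.5
eef_pos: [0.5149, -0.2425, 0.1827]
tcp_rot: [0.985, 0.17, 0.003, 0.003]
contact_force: [0.8, 0.5, -1.0]
opening: 0.67
finger_force: 43.3
```

Call:
jog_arm:
  increments:
    - {"dx": 0, "dy": 0.25, "dz": 0.1, "ax": 0, "ay": 0, "az": 0, "gripper": -1}
    - {"dx": 0, "dy": 0.5, "dz": 0.25, "ax": 0, "ay": 0, "az": 0, "gripper": -1}
    - {"dx": 0, "dy": 0.75, "dz": 0.25, "ax": 0, "ay": 0, "az": 0, "gripper": -1}
    - {"dx": 0, "dy": 1, "dz": 0.25, "ax": 0, "ay": 0, "az": 0, "gripper": -1}

```text
time: 3.9
eef_pos: [0.5128, -0.12, 0.2086]
tcp_rot: [0.985, 0.17, -0.0, -0.0]
contact_force: [0.6, -0.4, -1.6]
opening: 0.676
finger_force: 43.3
```

Call:
jog_arm:
  increments:
    - {"dx": 0, "dy": 0.25, "dz": 0, "ax": 0, "ay": 0, "az": 0, "gripper": -1}
    - {"dx": -0.05, "dy": 0.5, "dz": 0, "ax": 0, "ay": 0, "az": 0, "gripper": -1}
    - {"dx": -0.1, "dy": 0.75, "dz": 0, "ax": 0, "ay": 0, "az": 0, "gripper": -1}
    - {"dx": -0.15, "dy": 1, "dz": 0, "ax": 0, "ay": 0, "az": 0, "gripper": -1}

```text
time: 4.3
eef_pos: [0.4941, 0.0, 0.2076]
tcp_rot: [0.985, 0.17, -0.001, -0.0]
contact_force: [0.7, -0.5, -1.1]
opening: 0.676
finger_force: 43.2
```

Call:
jog_arm:
  increments:
    - {"dx": -0.05, "dy": 0.25, "dz": 0, "ax": 0, "ay": 0, "az": 0, "gripper": -1}
    - {"dx": -0.1, "dy": 0.5, "dz": 0, "ax": 0, "ay": 0, "az": 0, "gripper": -1}
    - {"dx": -0.1, "dy": 0.75, "dz": 0, "ax": 0, "ay": 0, "az": 0, "gripper": -1}
    - {"dx": -0.1, "dy": 0.9, "dz": 0, "ax": 0, "ay": 0, "az": 0, "gripper": -1}
    - {"dx": -0.1, "dy": 1, "dz": 0, "ax": 0, "ay": 0, "az": 0, "gripper": -1}
    - {"dx": -0.1, "dy": 1, "dz": 0, "ax": 0, "ay": 0, "az": 0, "gripper": -1}
    - {"dx": -0.1, "dy": 1, "dz": 0, "ax": 0, "ay": 0, "az": 0, "gripper": -1}

```text
time: 5.0
eef_pos: [0.4832, 0.1183, 0.208]
tcp_rot: [0.985, 0.171, -0.0, 0.0]
contact_force: [0.3, 0.3, -1.4]
opening: 0.673
finger_force: 43.3
```

```bash
python3 - <<'E'
from h import *
for n in("top","scene"):
    c=imaging.read_camera(n);cv2.imwrite(f"pics/{n}1.png",c["frame"])
    for z in (.214,.22,.226): print(n,z,rim(c,get_state()["eef_pos"][:2],z))
    print(rim(c,np.array([.484,.12]),.078))
s=get_state();print(s["eef_pos"],s["tcp_rot"],s["opening"])
E
```

```text
top 0.214 (array([0.4839, 0.1148]), 84, np.float64(0.0013), np.float64(0.2175))
top 0.22 (array([0.4834, 0.1171]), 53, np.float64(0.0007), np.float64(0.2175))
top 0.226 (None, 0)
(array([0.4836, 0.12  ]), 80, np.float64(0.0003), np.float64(0.0811))
scene 0.214 (array([0.4847, 0.1167]), 130, np.float64(0.0021), np.float64(0.2176))
scene 0.22 (array([0.4845, 0.1177]), 50, np.float64(0.0016), np.float64(0.2176))
scene 0.226 (None, 0)
(array([0.4843, 0.1193]), 146, np.float64(0.0011), np.float64(0.0794))
[0.48338047 0.11790607 0.20815958] [ 9.85435262e-01  1.70050740e-01 -2.63157372e-04  1.42381366e-04] 0.6766312654664571
```

View pics/scene1.png

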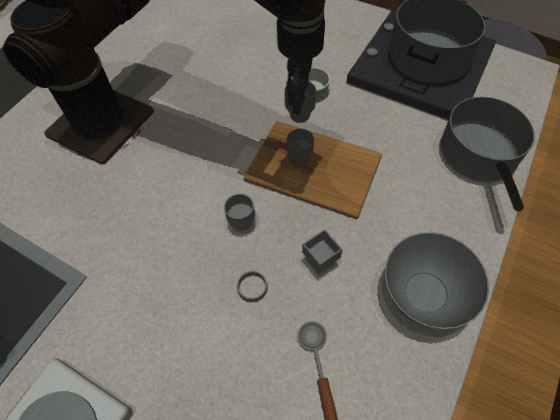

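The carried cup at (299,100) hangs upright over the base cup at (300,148). It sits about 2 mm short in y, so I'll correct that and lower.

Call:
jog_arm:
  increments:
    - {"dx": 0, "dy": 0.02, "dz": -0.15, "ax": 0, "ay": 0, "az": 0, "gripper": -1}
    - {"dx": 0, "dy": 0.02, "dz": -0.3, "ax": 0, "ay": 0, "az": 0, "gripper": -1}
    - {"dx": 0, "dy": 0.02, "dz": -0.42, "ax": 0, "ay": 0, "az": 0, "gripper": -1}
    - {"dx": 0, "dy": 0.02, "dz": -0.52, "ax": 0, "ay": 0, "az": 0, "gripper": -1}
    - {"dx": 0, "dy": 0.02, "dz": -0.6, "ax": 0, "ay": 0, "az": 0, "gripper": -1}
    - {"dx": 0, "dy": 0.02, "dz": -0.66, "ax": 0, "ay": 0, "az": 0, "gripper": -1}
    - {"dx": 0, "dy": 0.02, "dz": -0.71, "ax": 0, "ay": 0, "az": 0, "gripper": -1}
    - {"dx": 0, "dy": 0.02, "dz": -0.75, "ax": 0, "ay": 0, "az": 0, "gripper": -1}
    - {"dx": 0, "dy": 0.02, "dz": -0.75, "ax": 0, "ay": 0, "az": 0, "gripper": -1}

```text
time: 6.0
eef_pos: [0.4831, 0.1212, 0.1178]
tcp_rot: [0.985, 0.171, -0.0, -0.0]
contact_force: [-0.2, -0.1, -0.9]
opening: 0.672
finger_force: 43.3
```

Call:
jog_arm:
  increments:
    - {"dx": 0, "dy": 0, "dz": -0.03, "ax": 0, "ay": 0, "az": 0, "gripper": -1}
    - {"dx": 0, "dy": 0, "dz": -0.05, "ax": 0, "ay": 0, "az": 0, "gripper": -1}
    - {"dx": 0, "dy": 0, "dz": -0.07, "ax": 0, "ay": 0, "az": 0, "gripper": -1}
    - {"dx": 0, "dy": 0, "dz": -0.08, "ax": 0, "ay": 0, "az": 0, "gripper": -1}
    - {"dx": 0, "dy": 0, "dz": -0.08, "ax": 0, "ay": 0, "az": 0, "gripper": -1}

```text
time: 6.5
eef_pos: [0.4833, 0.1211, 0.1085]
tcp_rot: [0.985, 0.171, -0.0, -0.0]
contact_force: [-0.1, 0.1, -1.3]
opening: 0.676
finger_force: 43.3
```

No contact yet; keep lowering gently.

Call:
jog_arm:
  increments:
    - {"dx": 0, "dy": 0, "dz": -0.01, "ax": 0, "ay": 0, "az": 0, "gripper": -1}
    - {"dx": 0, "dy": 0, "dz": -0.02, "ax": 0, "ay": 0, "az": 0, "gripper": -1}
    - {"dx": 0, "dy": 0, "dz": -0.02, "ax": 0, "ay": 0, "az": 0, "gripper": -1}

```text
time: 6.8
eef_pos: [0.4838, 0.1211, 0.107]
tcp_rot: [0.985, 0.171, 0.0, 0.0]
contact_force: [-1.5, 0.0, 3.4]
opening: 0.676
finger_force: 43.6
```

Call:
jog_arm:
  increments:
    - {"dx": 0, "dy": 0, "dz": -0.01, "ax": 0, "ay": 0, "az": 0, "gripper": -1}
    - {"dx": 0, "dy": 0, "dz": -0.01, "ax": 0, "ay": 0, "az": 0, "gripper": -1}

```text
time: 7.0
eef_pos: [0.4843, 0.1212, 0.107]
tcp_rot: [0.985, 0.171, 0.001, 0.0]
contact_force: [-3.8, 0.1, 9.3]
opening: 0.676
finger_force: 44.2
```

Call:
jog_arm:
  increments:
    - {"dx": 0, "dy": 0, "dz": 0.02, "ax": 0, "ay": 0, "az": 0, "gripper": -1}
    - {"dx": 0, "dy": 0, "dz": 0.02, "ax": 0, "ay": 0, "az": 0, "gripper": 0.4}
    - {"dx": 0, "dy": 0, "dz": 0.02, "ax": 0, "ay": 0, "az": 0, "gripper": 0.5}
    - {"dx": 0, "dy": 0, "dz": 0.02, "ax": 0, "ay": 0, "az": 0, "gripper": 0.7}
    - {"dx": 0, "dy": 0, "dz": 0.02, "ax": 0, "ay": 0, "az": 0, "gripper": 1}
    - {"dx": 0, "dy": 0, "dz": 0.02, "ax": 0, "ay": 0, "az": 0, "gripper": 1}
    - {"dx": 0, "dy": 0, "dz": 0.1, "ax": 0, "ay": 0, "az": 0, "gripper": 1}
    - {"dx": 0, "dy": 0, "dz": 0.3, "ax": 0, "ay": 0, "az": 0, "gripper": 1}
    - {"dx": 0, "dy": 0, "dz": 0.6, "ax": 0, "ay": 0, "az": 0, "gripper": 1}
    - {"dx": 0, "dy": 0, "dz": 0.9, "ax": 0, "ay": 0, "az": 0, "gripper": 1}

```text
time: 8.0
eef_pos: [0.483, 0.1211, 0.2145]
tcp_rot: [0.985, 0.171, -0.0, -0.0]
contact_force: [1.2, -0.1, 0.5]
opening: 0.998
finger_force: 0.0
```

Call:
jog_arm:
  increments:
    - {"dx": -0.05, "dy": -0.3, "dz": 0, "ax": 0, "ay": 0, "az": 0, "gripper": 1}
    - {"dx": -0.1, "dy": -0.6, "dz": 0, "ax": 0, "ay": 0, "az": 0, "gripper": 1}
    - {"dx": -0.15, "dy": -1, "dz": 0, "ax": 0, "ay": 0, "az": 0, "gripper": 1}
    - {"dx": -0.15, "dy": -1, "dz": 0, "ax": 0, "ay": 0, "az": 0, "gripper": 1}

```text
time: 8.4
eef_pos: [0.4652, -0.0031, 0.2142]
tcp_rot: [0.986, 0.168, 0.001, 0.001]
contact_force: [0.3, 0.5, -0.3]
opening: 1.0
finger_force: 0.0
```

```bash
python3 - <<'E'
from h import *
for n in("top","scene"):
    c=imaging.read_camera(n);cv2.imwrite(f"pics/{n}2.png",c["frame"])
    for g,z in (((.484,.12),.114),((.484,.12),.078),((.453,-.0745),.066),((.632,-.077),.066)):print(n,rim(c,np.array(g),z))
s=get_state();print(s["eef_pos"],s["tcp_rot"],s["opening"])
E
```

```text
top (None, 0)
top (None, 0)
top (array([ 0.4524, -0.0742]), 93, np.float64(0.0005), np.float64(0.0705))
top (array([ 0.6314, -0.0754]), 255, np.float64(0.0046), np.float64(0.0692))
scene (array([0.4844, 0.1204]), 161, np.float64(0.0007), np.float64(0.1152))
scene (array([0.4847, 0.1195]), 263, np.float64(0.0009), np.float64(0.084))
scene (array([ 0.455 , -0.0741]), 164, np.float64(0.0004), np.float64(0.0688))
scene (array([ 0.6321, -0.0772]), 228, np.float64(0.0038), np.float64(0.0681))
[4.65472442e-01 1.34893407e-04 2.13881742e-01] [9.85594450e-01 1.69125016e-01 5.56110759e-04 1.52836501e-05] 1.0004679905772262
```

View pics/scene2.png

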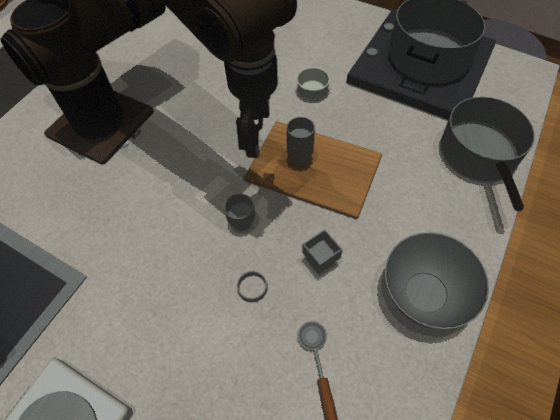

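The stack of two at (300,143) is upright and fully home (rim 0.115). Next is the second cup at (240,212).

Call:
jog_arm:
  increments:
    - {"dx": -0.05, "dy": -0.3, "dz": 0, "ax": 0, "ay": 0, "az": 0, "gripper": 1}
    - {"dx": -0.1, "dy": -0.63, "dz": 0, "ax": 0, "ay": 0, "az": 0, "gripper": 1}
    - {"dx": -0.1, "dy": -0.63, "dz": -0.2, "ax": 0, "ay": 0, "az": 0, "gripper": 1}
    - {"dx": -0.1, "dy": -0.63, "dz": -0.5, "ax": 0, "ay": 0, "az": 0, "gripper": 1}
    - {"dx": -0.1, "dy": -0.63, "dz": -0.5, "ax": 0, "ay": 0, "az": 0, "gripper": 1}
    - {"dx": -0.1, "dy": -0.63, "dz": -0.5, "ax": 0, "ay": 0, "az": 0, "gripper": 1}
    - {"dx": -0.1, "dy": -0.63, "dz": -0.5, "ax": 0, "ay": 0, "az": 0, "gripper": 1}

```text
time: 9.2
eef_pos: [0.4547, -0.0741, 0.155]
tcp_rot: [0.985, 0.171, 0.001, 0.001]
contact_force: [0.1, -0.3, -0.2]
opening: 1.001
finger_force: 0.0
```

Call:
jog_arm:
  increments:
    - {"dx": -0.01, "dy": 0, "dz": -0.25, "ax": 0, "ay": 0, "az": 0, "gripper": 1}
    - {"dx": -0.01, "dy": 0, "dz": -0.45, "ax": 0, "ay": 0, "az": 0, "gripper": 1}
    - {"dx": -0.01, "dy": 0, "dz": -0.6, "ax": 0, "ay": 0, "az": 0, "gripper": 1}
    - {"dx": -0.01, "dy": 0, "dz": -0.72, "ax": 0, "ay": 0, "az": 0, "gripper": 1}
    - {"dx": -0.01, "dy": 0, "dz": -0.8, "ax": 0, "ay": 0, "az": 0, "gripper": 1}
    - {"dx": -0.01, "dy": 0, "dz": -0.8, "ax": 0, "ay": 0, "az": 0, "gripper": 1}
    - {"dx": -0.01, "dy": 0, "dz": -0.8, "ax": 0, "ay": 0, "az": 0, "gripper": 1}

```text
time: 9.9
eef_pos: [0.4531, -0.0746, 0.0582]
tcp_rot: [0.985, 0.171, 0.001, 0.001]
contact_force: [-0.1, -0.1, 0.4]
opening: 1.002
finger_force: 0.0
```

Call:
jog_arm:
  increments:
    - {"dx": 0, "dy": 0, "dz": 0, "ax": 0, "ay": 0, "az": 0, "gripper": 0.5}
    - {"dx": 0, "dy": 0, "dz": 0, "ax": 0, "ay": 0, "az": 0, "gripper": 0.4}
    - {"dx": 0, "dy": 0, "dz": 0, "ax": 0, "ay": 0, "az": 0, "gripper": 0.3}
    - {"dx": 0, "dy": 0, "dz": 0, "ax": 0, "ay": 0, "az": 0, "gripper": 0.2}
    - {"dx": 0, "dy": 0, "dz": 0, "ax": 0, "ay": 0, "az": 0, "gripper": 0}
    - {"dx": 0, "dy": 0, "dz": 0, "ax": 0, "ay": 0, "az": 0, "gripper": -1}
    - {"dx": 0, "dy": 0, "dz": 0, "ax": 0, "ay": 0, "az": 0, "gripper": -1}
    - {"dx": 0, "dy": 0, "dz": 0, "ax": 0, "ay": 0, "az": 0, "gripper": -1}

```text
time: 10.7
eef_pos: [0.4531, -0.0747, 0.0584]
tcp_rot: [0.985, 0.171, 0.001, 0.0]
contact_force: [-1.1, 1.3, 6.9]
opening: 0.677
finger_force: 43.3
```

Call:
jog_arm:
  increments:
    - {"dx": 0, "dy": 0, "dz": 0.1, "ax": 0, "ay": 0, "az": 0, "gripper": -1}
    - {"dx": 0, "dy": 0, "dz": 0.3, "ax": 0, "ay": 0, "az": 0, "gripper": -1}
    - {"dx": 0, "dy": 0, "dz": 0.55, "ax": 0, "ay": 0, "az": 0, "gripper": -1}
    - {"dx": 0, "dy": 0, "dz": 0.8, "ax": 0, "ay": 0, "az": 0, "gripper": -1}
    - {"dx": 0, "dy": 0, "dz": 1, "ax": 0, "ay": 0, "az": 0, "gripper": -1}

```text
time: 11.2
eef_pos: [0.4522, -0.0745, 0.1792]
tcp_rot: [0.985, 0.171, 0.001, 0.0]
contact_force: [0.2, -0.3, -1.6]
opening: 0.673
finger_force: 43.3
```

Call:
jog_arm:
  increments:
    - {"dx": 0.06, "dy": 0.1, "dz": 0.25, "ax": 0, "ay": 0, "az": 0, "gripper": -1}
    - {"dx": 0.13, "dy": 0.3, "dz": 0.52, "ax": 0, "ay": 0, "az": 0, "gripper": -1}
    - {"dx": 0.2, "dy": 0.5, "dz": 0.52, "ax": 0, "ay": 0, "az": 0, "gripper": -1}
    - {"dx": 0.26, "dy": 0.7, "dz": 0.52, "ax": 0, "ay": 0, "az": 0, "gripper": -1}

```text
time: 11.6
eef_pos: [0.484, 0.0102, 0.2416]
tcp_rot: [0.985, 0.17, 0.002, 0.001]
contact_force: [0.7, -0.6, -2.1]
opening: 0.679
finger_force: 43.3
```

Call:
jog_arm:
  increments:
    - {"dx": 0, "dy": 0.2, "dz": 0, "ax": 0, "ay": 0, "az": 0, "gripper": -1}
    - {"dx": 0, "dy": 0.45, "dz": 0, "ax": 0, "ay": 0, "az": 0, "gripper": -1}
    - {"dx": 0, "dy": 0.7, "dz": 0, "ax": 0, "ay": 0, "az": 0, "gripper": -1}
    - {"dx": 0, "dy": 0.85, "dz": 0, "ax": 0, "ay": 0, "az": 0, "gripper": -1}
    - {"dx": 0, "dy": 0.93, "dz": 0, "ax": 0, "ay": 0, "az": 0, "gripper": -1}
    - {"dx": 0, "dy": 0.93, "dz": 0, "ax": 0, "ay": 0, "az": 0, "gripper": -1}
    - {"dx": 0, "dy": 0.93, "dz": 0, "ax": 0, "ay": 0, "az": 0, "gripper": -1}

```text
time: 12.3
eef_pos: [0.4833, 0.1206, 0.2395]
tcp_rot: [0.985, 0.171, -0.0, 0.0]
contact_force: [-0.6, -0.5, -1.3]
opening: 0.678
finger_force: 43.3
```

```bash
python3 - <<'E'
from h import *
for n in("top","scene"):
    c=imaging.read_camera(n);cv2.imwrite(f"pics/{n}3.png",c["frame"])
    p=get_state()["eef_pos"]
    print(n,rim(c,p[:2],p[2]+.011),rim(c,np.array([.484,.12]),.114))
s=get_state();print(s["eef_pos"],s["tcp_rot"],s["opening"])
E
```

```text
top (array([0.484 , 0.1178]), 77, np.float64(0.0007), np.float64(0.2499)) (array([0.4838, 0.1203]), 93, np.float64(0.0005), np.float64(0.1177))
scene (array([0.4849, 0.1186]), 75, np.float64(0.0023), np.float64(0.2505)) (array([0.4846, 0.12  ]), 162, np.float64(0.001), np.float64(0.1178))
[0.48340927 0.12028609 0.23950969] [ 9.85437010e-01  1.70040780e-01 -7.92264811e-05  1.64619700e-04] 0.6749806645755938
```

View pics/scene3.png

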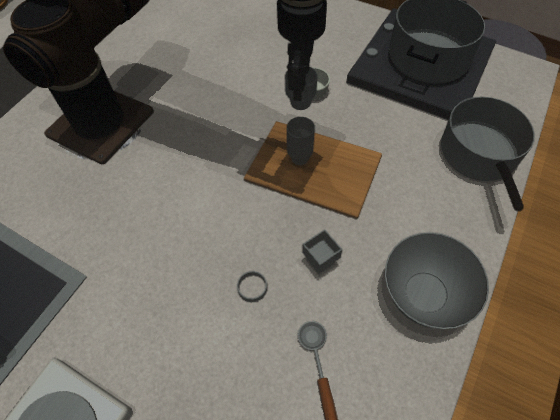

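The second cup at (299,88) hangs upright over the stack at (300,128), aligned to within about 1 mm. Lowering.

Call:
jog_arm:
  increments:
    - {"dx": 0, "dy": 0, "dz": -0.15, "ax": 0, "ay": 0, "az": 0, "gripper": -1}
    - {"dx": 0, "dy": 0, "dz": -0.3, "ax": 0, "ay": 0, "az": 0, "gripper": -1}
    - {"dx": 0, "dy": 0, "dz": -0.42, "ax": 0, "ay": 0, "az": 0, "gripper": -1}
    - {"dx": 0, "dy": 0, "dz": -0.52, "ax": 0, "ay": 0, "az": 0, "gripper": -1}
    - {"dx": 0, "dy": 0, "dz": -0.6, "ax": 0, "ay": 0, "az": 0, "gripper": -1}
    - {"dx": 0, "dy": 0, "dz": -0.66, "ax": 0, "ay": 0, "az": 0, "gripper": -1}
    - {"dx": 0, "dy": 0, "dz": -0.71, "ax": 0, "ay": 0, "az": 0, "gripper": -1}
    - {"dx": 0, "dy": 0, "dz": -0.74, "ax": 0, "ay": 0, "az": 0, "gripper": -1}
    - {"dx": 0, "dy": 0, "dz": -0.74, "ax": 0, "ay": 0, "az": 0, "gripper": -1}

```text
time: 13.3
eef_pos: [0.4833, 0.1211, 0.1504]
tcp_rot: [0.985, 0.171, -0.0, -0.0]
contact_force: [-0.4, 0.9, -1.5]
opening: 0.674
finger_force: 43.3
```

Call:
jog_arm:
  increments:
    - {"dx": 0, "dy": 0, "dz": -0.02, "ax": 0, "ay": 0, "az": 0, "gripper": -1}
    - {"dx": 0, "dy": 0, "dz": -0.04, "ax": 0, "ay": 0, "az": 0, "gripper": -1}
    - {"dx": 0, "dy": 0, "dz": -0.06, "ax": 0, "ay": 0, "az": 0, "gripper": -1}
    - {"dx": 0, "dy": 0, "dz": -0.06, "ax": 0, "ay": 0, "az": 0, "gripper": -1}

```text
time: 13.7
eef_pos: [0.4832, 0.1211, 0.1432]
tcp_rot: [0.985, 0.171, -0.0, -0.0]
contact_force: [0.2, -1.3, -0.7]
opening: 0.679
finger_force: 43.3
```

Call:
jog_arm:
  increments:
    - {"dx": 0, "dy": 0, "dz": -0.01, "ax": 0, "ay": 0, "az": 0, "gripper": -1}
    - {"dx": 0, "dy": 0, "dz": -0.01, "ax": 0, "ay": 0, "az": 0, "gripper": -1}

```text
time: 13.9
eef_pos: [0.4836, 0.1211, 0.1425]
tcp_rot: [0.985, 0.171, 0.0, 0.0]
contact_force: [1.0, -0.4, -1.6]
opening: 0.678
finger_force: 43.3
```

Call:
jog_arm:
  increments:
    - {"dx": 0, "dy": 0, "dz": -0.01, "ax": 0, "ay": 0, "az": 0, "gripper": -1}
    - {"dx": 0, "dy": 0, "dz": -0.01, "ax": 0, "ay": 0, "az": 0, "gripper": -1}

```text
time: 14.1
eef_pos: [0.4841, 0.1211, 0.1425]
tcp_rot: [0.985, 0.171, 0.001, 0.0]
contact_force: [-0.8, 0.3, 5.3]
opening: 0.672
finger_force: 43.8
```

Seated. Release, retreat and check.

Call:
jog_arm:
  increments:
    - {"dx": 0, "dy": 0, "dz": 0, "ax": 0, "ay": 0, "az": 0, "gripper": -1}
    - {"dx": 0, "dy": 0, "dz": 0, "ax": 0, "ay": 0, "az": 0, "gripper": 0.4}
    - {"dx": 0, "dy": 0, "dz": 0, "ax": 0, "ay": 0, "az": 0, "gripper": 0.5}
    - {"dx": 0, "dy": 0, "dz": 0, "ax": 0, "ay": 0, "az": 0, "gripper": 0.7}
    - {"dx": 0, "dy": 0, "dz": 0, "ax": 0, "ay": 0, "az": 0, "gripper": 1}
    - {"dx": 0, "dy": 0, "dz": 0, "ax": 0, "ay": 0, "az": 0, "gripper": 1}
    - {"dx": 0, "dy": 0, "dz": 0.1, "ax": 0, "ay": 0, "az": 0, "gripper": 1}
    - {"dx": 0, "dy": 0, "dz": 0.3, "ax": 0, "ay": 0, "az": 0, "gripper": 1}
    - {"dx": 0, "dy": 0, "dz": 0.6, "ax": 0, "ay": 0, "az": 0, "gripper": 1}
    - {"dx": 0, "dy": 0, "dz": 0.9, "ax": 0, "ay": 0, "az": 0, "gripper": 1}

```text
time: 15.1
eef_pos: [0.483, 0.1211, 0.2507]
tcp_rot: [0.985, 0.171, -0.0, -0.0]
contact_force: [0.4, -0.3, 0.2]
opening: 0.999
finger_force: 0.0
```

Call:
jog_arm:
  increments:
    - {"dx": 0, "dy": -0.3, "dz": 0, "ax": 0, "ay": 0, "az": 0, "gripper": 1}
    - {"dx": 0, "dy": -0.6, "dz": 0, "ax": 0, "ay": 0, "az": 0, "gripper": 1}
    - {"dx": 0, "dy": -1, "dz": 0, "ax": 0, "ay": 0, "az": 0, "gripper": 1}
    - {"dx": 0, "dy": -1, "dz": 0, "ax": 0, "ay": 0, "az": 0, "gripper": 1}
    - {"dx": 0, "dy": -1, "dz": 0, "ax": 0, "ay": 0, "az": 0, "gripper": 1}

```text
time: 15.6
eef_pos: [0.4835, 0.0002, 0.25]
tcp_rot: [0.986, 0.169, 0.001, -0.0]
contact_force: [0.1, -0.3, -0.0]
opening: 1.003
finger_force: 0.0
```

```bash
python3 - <<'E'
from h import *
for n in("top","scene"):
    c=imaging.read_camera(n);cv2.imwrite(f"pics/{n}4.png",c["frame"])
    for g,z in (((.484,.12),.15),((.484,.12),.114),((.484,.12),.078),((.632,-.077),.066)):print(n,rim(c,np.array(g),z))
E
```

```text
top (None, 0)
top (None, 0)
top (None, 0)
top (array([ 0.633 , -0.0747]), 258, np.float64(0.0043), np.float64(0.0709))
scene (array([0.485 , 0.1203]), 186, np.float64(0.0006), np.float64(0.1524))
scene (array([0.4852, 0.1195]), 253, np.float64(0.0007), np.float64(0.12))
scene (array([0.4845, 0.1207]), 103, np.float64(0.0008), np.float64(0.0838))
scene (array([ 0.6333, -0.0777]), 228, np.float64(0.004), np.float64(0.0679))
```

View pics/scene4.png

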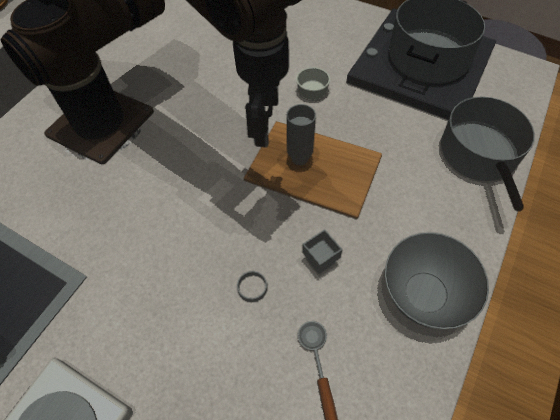

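The stack of three at (300,135) stands upright with its rim at 0.150–0.152 m, the gripper is clear of it, and the square cup at (321,252) has not moved.

```bash
python3 -c "
from plant import job;print(job.sign_off())"
```

```text
the job is handed in; nothing more can be done
None
```

The job is handed in: both round cups are nested fully home in the cup on the board as one upright stack of three, the square cup is where it was, and it took about 16 s of the 54 s allowed.

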